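Load the sample-tube magazine

TASK

Load the sloping magazine with the three loose sample tubes standing on the open bench, foot first and one behind the other, the purple-capped one first and then the two orange-capped ones in either order, each pushing the tubes before it and the red follower deeper. Finish by pushing the last cap in until it is level with the rim of the blue mouth, so that the follower is at the end of its travel, and let everything go; leave the bottle, petri dish, tape roll and marker where they are.

Things in the scene. Friction and masses are not known exactly. Their poses are not given: they have to be found in the camera images.
- bore: the magazine's bore: clear square tube, 44 mm wide inside, leaning 50 degrees from vertical, low end closed. Frame at the centre of the blue mouth rim, 250 mm above the bench: z points out along the bore (up, back toward the robot), y level across it, x up and forward. Top and sides flare to 62 mm at the rim (68 mm outside) over 15 mm; the flat floor, 22 mm below the axis, runs on 36 mm out as a metal tray, 50 mm wide
- magazine: the magazine's grey stand, fixed to the bench and carrying the bore; origin on the bench directly under the middle of the mouth rim, x axis the level direction in which the bore runs down and away. Base plate 350 x 100 x 10 mm, from 65 mm before to 285 mm beyond the origin
- follower (a joint): the red follower block inside the bore, held by friction alone (about 4 N to push it deeper; it stays where it is left, no spring). Value in m: its face lies 45 mm + value below the mouth rim; it starts between 0 and 0.015 and stops at 0.269, when its face is 314 mm deep, 2 mm more than three tubes end to end
- tube_purple_centre (a point): centre (half-way up, 52 mm above the foot, on the axis) of an upright purple-capped plastic sample tube, 104 mm tall, 35 g: round barrel 27.4 mm in diameter with a flat foot, purple screw cap 35 mm in diameter on the top 14 mm (fixed). It stands upright and loose on the bench; its z axis runs from foot to cap
- tube_purple_cap (a point): middle of the top face of the same purple cap, 104 mm above the foot; z axis out of the cap
- tube_orange_1_centre (a point): centre (half-way up, 52 mm above the foot, on the axis) of an upright orange-capped plastic sample tube, 104 mm tall, 35 g: round barrel 27.4 mm in diameter with a flat foot, orange screw cap 35 mm in diameter on the top 14 mm (fixed). It stands upright and loose on the bench; its z axis runs from foot to cap
- tube_orange_1_cap (a point): middle of the top face of the same orange cap, 104 mm above the foot; z axis out of the cap
- tube_orange_2_centre (a point): centre (half-way up, 52 mm above the foot, on the axis) of an upright orange-capped plastic sample tube, 104 mm tall, 35 g: round barrel 27.4 mm in diameter with a flat foot, orange screw cap 35 mm in diameter on the top 14 mm (fixed). It stands upright and loose on the bench; its z axis runs from foot to cap
- tube_orange_2_cap (a point): middle of the top face of the same orange cap, 104 mm above the foot; z axis out of the cap
- bottle_wash_centre (a point): centre of a white plastic bottle, 54 mm in diameter, 115 mm tall; a loose bystander, to be left alone
- petri_dish_2_centre (a point): centre of a petri dish with pink filling, 64 mm in diameter, 14 mm high; a loose bystander, to be left alone
- tape_roll_green_centre (a point): centre of a roll of green tape lying flat, 84 mm in diameter, 24 mm high; a loose bystander, to be left alone
- marker_red_centre (a point): centre of a red and white marker pen lying on the bench, 135 x 13 x 15 mm, along its x axis; a loose bystander, to be left alone

How it is judged:
By the outcome, as a careful person would: the job done as asked, in the order asked, and still so for the second after the job is handed in, with the robot touching nothing.
It also fails if it takes over 72 s, if anything falls off the work surface, if the arm or the gripper's body presses on something with over 40 N, if the wrist force passes 120 N, or if a joint passes its speed limit or range.

ROBOT

A 6-joint arm with a two-finger parallel gripper is mounted at the origin on a cart in front of the work surface, level with it; the furniture and walls round the work are solid. World frame = base frame: x ahead of the robot, y to its left, z up, the work surface at z = 0. Lengths are in m, angles in rad, forces in N, time in s.
With the tool pointing down it reaches from about 0.225 to 0.875 m from the base axis. Payload 3.4 kg.
Tool frame: the origin (TCP) lies at the very end of the fingers, on their centre line; the grasp point (between the pads) lies 19 mm behind it; z points along the fingers, y is the line along which they close (so a half turn about z gives the same grasp; the last joint's range is limited). The gripper opens to 85 mm and grips with 20 to 120 N. Pads are 22 mm wide; open, the fingers measure 114 mm over their backs; the gripper's body (76 mm by 85 mm) begins 54 mm behind the grasp point. The pads swing forward as they close: fully open they stand 13 mm farther back than shut.
Start: joints at [-1.241, 0.276, 1.505, -0, 1.361, -0.121], TCP at [0.251, -0.518, 0.231] pointing down, gripper open.
Joint ranges: [-2.89, 2.89], [-0.75, 2.08], [0.22, 2.7], [-1.18, 4.32], [0.11, 2.71], [-2.7, 2.7]. Speed limits (rad/s): [2.57, 2.57, 3.14, 3.14, 3.14, 3.14].

INTERFACE

Orientations are given as a unit quaternion [w, x, y, z].
In Python, from rig import get_state, optics, sign_off gives the robot as it stands.
- The arm moves only by the tool send_rows, never from a script. Its argument "increments" is a list of rows, each an object with "gripper": the gripper's target within -1 to 1 (shut at 1, half-way at 0, fully open at -1); "linear": the shift along the world's x, y, z in m, a list of three; "delta_rot": the turn, a rotation vector about the world's x, y, z in rad, a list of three. In form: [{"gripper": gripper, "linear": [dx, dy, dz], "delta_rot": [rx, ry, rz]}, ...]. A call has 1 to 8 rows; each row is the pose to reach, as a shift and turn from the pose commanded when the call began; what a row does not reach only later rows make up. A row lasts 1/10 s, in which the tool goes at most 50 mm and 8.59 degrees, less where a joint would pass 70% of its speed; a pose out of reach is approached as far as the arm can. A call with a gripper value outside its range is refused whole. The fingers move at their own pace and stop on an object; "newtons" is the grip in N (left out, the last holds). Time passes only in rows, so rows that repeat a pose let the fingers close. It gives the time, the measured TCP pose, the force, the opening and the grip force at its end, in the units of the state.
- get_state(): the state, without advancing time (a new reading comes with each control period).
- optics.get_image(name): name is "scene" or "side" or "wrist"; returns a dict with "pixels" (420x560x3 uint8, blue, green, red), "K" (3x3 intrinsics, pixels), "k1" (the pictures are not rectified: a ray, as slopes to the right and down, at radius r is drawn at 1 + k1 r^2 times it, then the intrinsics apply), "rvec" (rotation vector, rad) and "tvec" (3), from world to camera coordinates, as OpenCV has them; the wrist camera has in their place "T_tool_cam" (4x4, takes a point from camera to tool coordinates, whose origin is the TCP and whose axes are the flange's). Camera axes: x right, y down, z forward; pixel columns grow to the right and rows downward; lengths in m; the calibration is good to about 2 mm. A picture is of the moment at which its call begins: read the wrist's pose just before it. There is no depth.
- sign_off(): hands the job in; it is judged then, once.
The state is a dict: "clock": time; "qpos": joint angles; "qd": joint speeds; "effort": joint torques, N m; "position": TCP position; "ee_rot": TCP orientation; "contact_force": force on the tool from outside, world axes, zero at the start; "moment": the same for the moment, N m; "width": finger opening in m; "gripper_force": force on a finger pad.
Only numpy, scipy, OpenCV 4.12 (cv2) and the standard library are available. Lean on these libraries where they do the work, as an engineer would, in place of code of your own. Each camera call takes 0.05 s, during which the arm holds its last target. There are 200 camera calls.

## Working session

There is one attempt and no reset: what is moved stays moved. The work goes in short steps, Python scripts to look and compute and a tool call to move; the robot and the scene stay as the last step left them, time stands still between calls to the robot, and variables do not carry over. Pictures are saved under pics/ and viewed, at most 10 in all, crops included, and the job is handed in when it is done.

Besides the shell and the picture viewer there is one more tool, called after "Request:" by a JSON object that holds its "op" and its "data". send_rows: Moves the arm, as the interface text tells. Its arguments: {"type":"object","properties":{"increments":{"type":"array"},"newtons":{"type":"number"}},"required":["increments"]}

```bash
ls; mkdir -p pics; cat > h.py <<'E'
import numpy as np, cv2
from rig import get_state, optics, sign_off
def snap(n,f):
    im=optics.get_image(n); cv2.imwrite('pics/'+f,im['pixels']); d={k:np.array(v).tolist() for k,v in im.items() if k!='pixels'}
    import json; json.dump(d,open('pics/'+f+'.json','w')); return im
def load(f):
    import json; return {k:np.array(v) for k,v in json.load(open('pics/'+f+'.json')).items()}
def ray(c,uv):
    K=c['K'];d=np.array([(uv[0]-K[0,2])/K[0,0],(uv[1]-K[1,2])/K[1,1]]);s=d.copy()
    for _ in range(20): s=d/(1+float(c['k1'])*(s@s))
    R=cv2.Rodrigues(c['rvec'])[0]; return -R.T@c['tvec'].ravel(), R.T@np.array([s[0],s[1],1])
def onz(c,uv,z):
    o,d=ray(c,uv); return o+d*(z-o[2])/d[2]
def proj(c,P):
    R=cv2.Rodrigues(c['rvec'])[0]; p=R@np.array(P)+c['tvec'].ravel(); s=p[:2]/p[2]; s=s*(1+float(c['k1'])*(s@s)); return s[0]*c['K'][0,0]+c['K'][0,2], s[1]*c['K'][1,1]+c['K'][1,2]
E
python3 - <<'E'
from h import *
a=snap('scene','s0.png');b=snap('side','d0.png')
for n in('s0.png','d0.png'):
    c=load(n);print(ray(c,(280,210)))
print(get_state())
E
```

```text
pics
(array([0.11187135, 0.82349571, 0.8389986 ]), array([ 0.39843324, -0.71031672, -0.58030395]))
(array([0.5032711 , 0.83289129, 0.91465781]), array([ 0.04234208, -0.72993433, -0.68237268]))
{'clock': 0.1, 'qpos': array([-1.24099590e+00,  2.76539181e-01,  1.50601075e+00,  3.91944505e-05,
        1.36069745e+00, -1.20979309e-01]), 'qd': array([ 0.0017134 , -0.00165748, -0.00230285, -0.00083041,  0.00026783,
       -0.00055357]), 'effort': array([ 6.40956332e-04, -4.17700446e+01, -2.46405333e+01, -1.53075284e-04,
        5.80342719e-03,  1.28628551e-05]), 'position': array([ 0.25037431, -0.51710587,  0.23052029]), 'ee_rot': array([-8.24856668e-04,  9.74707634e-01,  2.23482310e-01, -6.71702473e-05]), 'contact_force': array([-0.03996369,  0.54853515,  0.18706206]), 'moment': array([0.06406451, 0.01163484, 0.03128337]), 'gripper_force': 0.0, 'width': 0.08496076079445937}
```

View pics/s0.png

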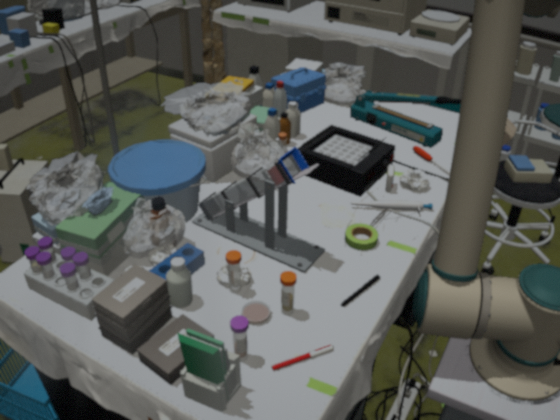

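View pics/d0.png

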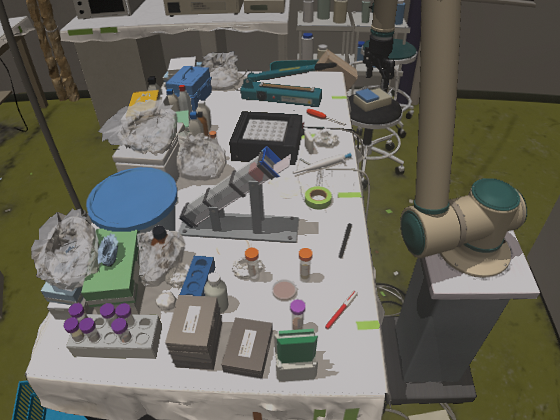

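The scene view shows the purple cap at (239,324), orange caps at (234,258) and (288,279), and the mouth at about (293,163). In the side view they are at (298,307), (252,255), (306,256) and (270,162). I'll enlarge these areas.

```bash
python3 - <<'E'
from h import *
def crop(f,x,y,w,h,k,o):
    im=cv2.imread('pics/'+f)[y:y+h,x:x+w]; return cv2.resize(im,None,fx=k,fy=k,interpolation=cv2.INTER_CUBIC)
a=np.vstack([crop('s0.png',190,140,200,70,4,0),crop('s0.png',190,210,200,75,4,0)]);
a=crop('s0.png',190,140,160,120,5,0)
b=crop('d0.png',175,140,160,120,5,0)
cv2.imwrite('pics/c1.png',cv2.convertScaleAbs(a,alpha=1.6)); cv2.imwrite('pics/c2.png',b)
s,d=load('s0.png'),load('d0.png')
for n,u,v in(('purple',(239,323),(298,306)),('o1',(234,257),(252,254)),('o2',(288,278),(306.5,255))):
    print(n,onz(s,u,.104),onz(d,v,.104))
print('plate corners', [onz(d,p,.01) for p in((298,215),(296,239),(183,235),(186,215))])
E
```

```text
purple [0.50175547 0.27670885 0.104     ] [0.50080961 0.27752367 0.104     ]
o1 [0.61466774 0.12434817 0.104     ] [0.61644809 0.12664816 0.104     ]
o2 [0.48359431 0.12258368 0.104     ] [0.48170405 0.12661241 0.104     ]
plate corners [array([ 0.50432589, -0.11391244,  0.01      ]), array([ 0.50893366, -0.01488786,  0.01      ]), array([ 0.83767479, -0.02258533,  0.01      ]), array([ 0.84541914, -0.10676213,  0.01      ])]
```

View pics/c1.png

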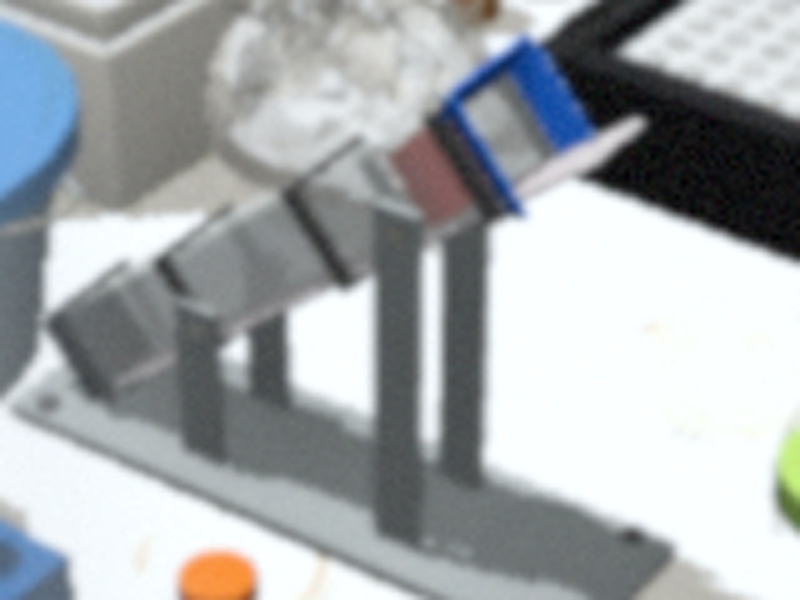

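View pics/c2.png

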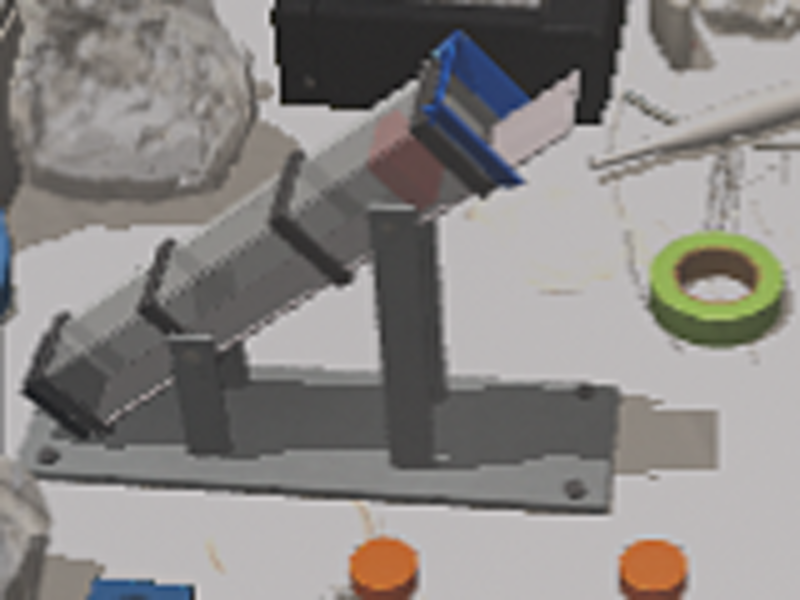

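The crops show the rim's outer corners, the tray end and the base plate corners clearly. I'll fit the magazine pose to these.

```bash
cat >> h.py <<'E'
def bore(mx,my,yaw):
    c,s=np.cos(yaw),np.sin(yaw);S,C=np.sin(np.radians(50)),np.cos(np.radians(50))
    z=np.array([-S*c,-S*s,C]);x=np.array([C*c,C*s,S]);y=np.cross(z,x)
    T=np.eye(4);T[:3,:3]=np.c_[x,y,z];T[:3,3]=[mx,my,.25];return T
E
python3 - <<'E'
from h import *
from scipy.optimize import least_squares
s,d=load('s0.png'),load('d0.png')
S=lambda u,v:(190+(u-2)/5,140+(v-2)/5); D=lambda u,v:(175+(u-2)/5,140+(v-2)/5)
# (frame,point) b=bore, m=plate
T=bore(0,0,0); print('y_b',T[:3,1])
k=T[1,1] # y_b = k*world y
obs=[(d,D(619,387),'m',(-.065,-.05,.01)),(d,D(611,503),'m',(-.065,.05,.01)),(d,D(20,472),'m',(.285,.05,.01)),
(s,S(673,548),'m',(-.065,-.05,.01)),(s,S(12,405),'m',(.285,.05,.01)),
(d,D(458,32),'b',(.034,-.034,0)),(d,D(522,185),'b',(-.025,.034,0)),(d,D(578,72),'b',(-.022,-.025,.036)),(d,D(576,118),'b',(-.022,.025,.036)),
(s,S(527,38),'b',(.034,-.034,0)),(s,S(522,214),'b',(-.025,.034,0)),(s,S(595,135),'b',(-.025,-.034,0)),(s,S(445,105),'b',(.034,.034,0))]
def res(p):
    B=bore(*p[:3]);M=np.eye(4);c,n=np.cos(p[2]),np.sin(p[2]);M[:2,:2]=[[c,-n],[n,c]];M[:2,3]=p[:2]
    r=[]
    for cam,uv,f,q in obs:
        q=np.array([*q,1.]); 
        if f=='b': q[1]*=np.sign(k)
        r.append(np.subtract(proj(cam,((B if f=='b' else M)@q)[:3]),uv))
    return np.ravel(r)
o=least_squares(res,[.57,-.06,0],loss='soft_l1');print(o.x);print(res(o.x).reshape(-1,2).round(1))
B=bore(*o.x);print(B.round(4))
E
```

```text
y_b [-0.  1.  0.]
[ 0.56911178 -0.05921608 -0.05819612]
[[ 0.6 -0. ]
 [-0.2  1.2]
 [-1.7  0.1]
 [ 1.8 -0. ]
 [-1.1  0.8]
 [-0.2 -1. ]
 [-0.7 -0.7]
 [ 0.1  0.3]
 [-1.1  2.9]
 [ 0.9 -0.7]
 [-0.4  0. ]
 [ 1.1  2.4]
 [ 0.5 -1.5]]
[[ 0.6417  0.0582 -0.7647  0.5691]
 [-0.0374  0.9983  0.0446 -0.0592]
 [ 0.766   0.      0.6428  0.25  ]
 [ 0.      0.      0.      1.    ]]
```

Request:
{"op": "send_rows", "data": {"increments": [{"gripper": -1,"linear": [0.251,0.794,-0.01],"delta_rot": [0,0,-0.51]},{"gripper": -1,"linear": [0.251,0.794,-0.01],"delta_rot": [0,0,-0.51]},{"gripper": -1,"linear": [0.251,0.794,-0.01],"delta_rot": [0,0,-0.51]},{"gripper": -1,"linear": [0.251,0.794,-0.01],"delta_rot": [0,0,-0.51]},{"gripper": -1,"linear": [0.251,0.794,-0.01],"delta_rot": [0,0,-0.51]},{"gripper": -1,"linear": [0.251,0.794,-0.01],"delta_rot": [0,0,-0.51]},{"gripper": -1,"linear": [0.251,0.794,-0.01],"delta_rot": [0,0,-0.51]},{"gripper": -1,"linear": [0.251,0.794,-0.01],"delta_rot": [0,0,-0.51]}], "newtons": 40}}

```text
clock: 0.9
position: [0.3708, -0.1349, 0.2264]
ee_rot: [0.0, 1.0, -0.03, 0.0]
contact_force: [1.4, -1.2, 0.4]
width: 0.0855
gripper_force: 0.0
```

Request:
{"op": "send_rows", "data": {"increments": [{"gripper": -1,"linear": [0.13,0.412,-0.01],"delta_rot": [0,0,0]},{"gripper": -1,"linear": [0.13,0.412,-0.01],"delta_rot": [0,0,0]},{"gripper": -1,"linear": [0.13,0.412,-0.01],"delta_rot": [0,0,0]},{"gripper": -1,"linear": [0.13,0.412,-0.01],"delta_rot": [0,0,0]},{"gripper": -1,"linear": [0.13,0.412,-0.01],"delta_rot": [0,0,0]},{"gripper": -1,"linear": [0.13,0.412,-0.01],"delta_rot": [0,0,0]},{"gripper": -1,"linear": [0.13,0.412,-0.01],"delta_rot": [0,0,0]},{"gripper": -1,"linear": [0.13,0.412,-0.01],"delta_rot": [0,0,0]}]}}

```text
clock: 1.7
position: [0.4911, 0.2466, 0.2169]
ee_rot: [0.0, 1.0, -0.029, -0.0]
contact_force: [0.8, -0.8, -0.0]
width: 0.0855
gripper_force: 0.0
```

Request:
{"op": "send_rows", "data": {"increments": [{"gripper": -1,"linear": [0.005,0.015,-0.01],"delta_rot": [0,0,0]},{"gripper": -1,"linear": [0.005,0.015,-0.01],"delta_rot": [0,0,0]}]}}

```text
clock: 1.9
position: [0.4955, 0.2611, 0.205]
ee_rot: [0.001, 1.0, -0.028, -0.002]
contact_force: [-1.2, 0.0, -0.1]
width: 0.0858
gripper_force: 0.0
```

```bash
cat >> h.py <<'E'
from scipy.spatial.transform import Rotation as Ro
def wristray(im,st,uv):
    q=st['ee_rot'];R=Ro.from_quat([q[1],q[2],q[3],q[0]]).as_matrix();T=np.array(im['T_tool_cam'])
    Tw=np.eye(4);Tw[:3,:3]=R;Tw[:3,3]=st['position'];W=Tw@T
    c={'K':np.array(im['K']),'k1':im['k1'],'rvec':cv2.Rodrigues(W[:3,:3].T)[0],'tvec':-W[:3,:3].T@W[:3,3]}
    return c
E
python3 - <<'E'
from h import *
st=get_state();print(st['position'],st['qpos'],st['ee_rot'])
im=snap('wrist','w1.png');c=wristray(im,st,0)
print(proj(c,(.501,.277,.104)),proj(c,(.482,.124,.104)),proj(c,(.615,.125,.104)))
E
```

```text
[0.49554367 0.26109203 0.20503853] [3.60665497e-01 2.71566542e-01 1.57785283e+00 5.14958375e-05
 1.29590331e+00 1.98741758e+00] [ 6.83795154e-04  9.99606709e-01 -2.79812098e-02 -1.73531472e-03]
(np.float64(266.47796377376375), np.float64(202.58512440062677)) (np.float64(449.3326326344592), np.float64(214.58575348877966)) (np.float64(460.2434169692826), np.float64(43.16528147975933))
```

View pics/w1.png

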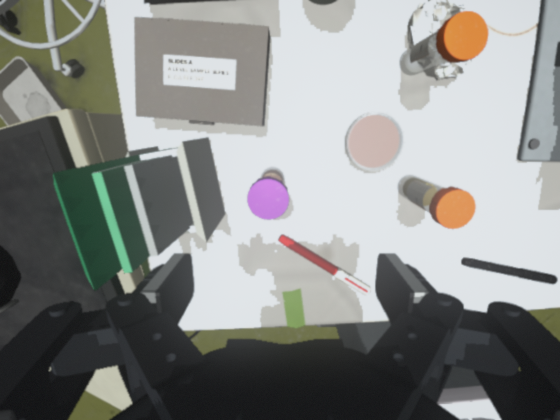

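```bash
python3 - <<'E'
from h import *
st=get_state();im=load('w1.png');c=wristray(im,st,0);d=load('d0.png');s=load('s0.png')
for p in((268,199),(453,208),(463,36)): print(onz(c,p,.104).round(4))
def tri(a,u,b,v):
    o1,d1=ray(a,u);o2,d2=ray(b,v);A=np.c_[d1,-d2];t=np.linalg.lstsq(A,o2-o1,rcond=None)[0];p,q=o1+d1*t[0],o2+d2*t[1];return ((p+q)/2).round(3),np.linalg.norm(p-q).round(4)
print(tri(c,(92,283),d,(315,346)),tri(c,(57,180),d,(278,348)))
for z in(.03,.06,.09,.12): print(z,[onz(c,p,z)[:2].round(3) for p in((222,212),(205,240),(183,140),(205,138),(118,270))])
a=cv2.imread('pics/d0.png')[280:390,200:360];cv2.imwrite('pics/c3.png',cv2.resize(a,None,fx=5,fy=5,interpolation=2))
E
```

```text
[0.5035 0.2738 0.104 ]
[0.4869 0.1191 0.104 ]
[0.6196 0.1208 0.104 ]
(array([0.464, 0.403, 0.154]), np.float64(0.0064)) (array([0.537, 0.41 , 0.153]), np.float64(0.0021))
0.03 [array([0.474, 0.329]), array([0.443, 0.352]), array([0.553, 0.361]), array([0.553, 0.338]), array([0.412, 0.459])]
0.06 [array([0.483, 0.323]), array([0.454, 0.343]), array([0.554, 0.351]), array([0.554, 0.331]), array([0.426, 0.44 ])]
0.09 [array([0.491, 0.316]), array([0.466, 0.334]), array([0.555, 0.342]), array([0.555, 0.323]), array([0.44 , 0.421])]
0.12 [array([0.499, 0.309]), array([0.477, 0.325]), array([0.555, 0.332]), array([0.556, 0.316]), array([0.454, 0.402])]
```

View pics/c3.png

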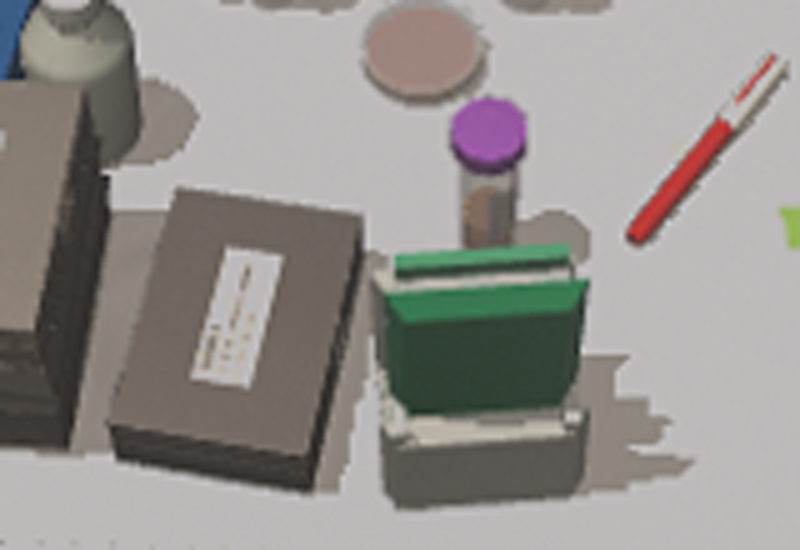

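Caps in the wrist view are at (268,199), (453,208) and (463,36), within about 4 mm of the scene estimates. The card holder sits about 5 cm beyond purple, so I'll go down with the fingers only part open.

Request:
{"op": "send_rows", "data": {"increments": [{"gripper": -0.4,"linear": [0.007,0.014,0],"delta_rot": [0,0,0]},{"gripper": -0.4,"linear": [0.007,0.014,-0.03],"delta_rot": [0,0,0]},{"gripper": -0.4,"linear": [0.007,0.014,-0.07],"delta_rot": [0,0,0]},{"gripper": -0.4,"linear": [0.007,0.014,-0.1],"delta_rot": [0,0,0]},{"gripper": -0.4,"linear": [0.007,0.014,-0.119],"delta_rot": [0,0,0]},{"gripper": -0.4,"linear": [0.007,0.014,-0.119],"delta_rot": [0,0,0]}]}}

```text
clock: 2.55
position: [0.5016, 0.2717, 0.086]
ee_rot: [0.001, 1.0, -0.031, -0.003]
contact_force: [-0.5, -0.5, 0.1]
width: 0.0594
gripper_force: 0.0
```

Request:
{"op": "send_rows", "data": {"increments": [{"gripper": 0.4,"linear": [0,0,0],"delta_rot": [0,0,0]},{"gripper": 1,"linear": [0,0,0],"delta_rot": [0,0,0]},{"gripper": 1,"linear": [0,0,0],"delta_rot": [0,0,0]},{"gripper": 1,"linear": [0,0,0],"delta_rot": [0,0,0]}], "newtons": 30}}

```text
clock: 2.95
position: [0.5046, 0.2739, 0.0901]
ee_rot: [-0.001, 1.0, -0.03, 0.002]
contact_force: [0.7, 0.1, 5.1]
width: 0.0327
gripper_force: 30.2
```

Request:
{"op": "send_rows", "data": {"increments": [{"gripper": 1,"linear": [0,0,0.03],"delta_rot": [0,0,0]},{"gripper": 1,"linear": [0,0,0.08],"delta_rot": [0,0,0]},{"gripper": 1,"linear": [0,0,0.13],"delta_rot": [0,0,0]},{"gripper": 1,"linear": [0,0,0.18],"delta_rot": [0,0,0]},{"gripper": 1,"linear": [-0.01,-0.04,0.2],"delta_rot": [-0.0065,-0.11,0]},{"gripper": 1,"linear": [-0.015,-0.08,0.22],"delta_rot": [-0.013,-0.22,0]},{"gripper": 1,"linear": [-0.02,-0.12,0.235],"delta_rot": [-0.019,-0.33,0]},{"gripper": 1,"linear": [-0.025,-0.16,0.245],"delta_rot": [-0.0257,-0.44,0]}]}}

```text
clock: 3.75
position: [0.4781, 0.1126, 0.3357]
ee_rot: [0.006, 0.975, -0.028, 0.222]
contact_force: [0.4, -1.2, -0.8]
width: 0.0325
gripper_force: 30.3
```

```bash
python3 - <<'E'
from h import *
st=get_state();print(st)
E
```

```text
{'clock': 3.75, 'qpos': array([ 0.15902336, -0.12517834,  1.78456724, -0.10794938,  1.04528191,
        1.82104418]), 'qd': array([-0.80126108, -0.8542984 ,  0.90047223, -0.03334802, -1.175912  ,
       -0.71243001]), 'effort': array([  5.95108151, -15.97870588, -28.7839222 ,  -0.22998309,
        -1.14613194,   0.66216359]), 'position': array([0.4780956 , 0.11255637, 0.33572209]), 'ee_rot': array([ 0.00637512,  0.97454013, -0.02815884,  0.2223465 ]), 'contact_force': array([ 0.35583576, -1.20490684, -0.76251078]), 'moment': array([-0.04636397,  0.26028738,  0.00951407]), 'gripper_force': 30.258126445716016, 'width': 0.03252718468313626}
```

Request:
{"op": "send_rows", "data": {"increments": [{"gripper": 1,"linear": [-0.002,-0.04,0],"delta_rot": [-0.0065,-0.11,0]},{"gripper": 1,"linear": [-0.005,-0.08,0],"delta_rot": [-0.013,-0.22,0]},{"gripper": 1,"linear": [-0.008,-0.12,0],"delta_rot": [-0.019,-0.33,0]},{"gripper": 1,"linear": [-0.012,-0.155,0],"delta_rot": [-0.025,-0.431,0]},{"gripper": 1,"linear": [-0.012,-0.166,0],"delta_rot": [-0.025,-0.431,0]},{"gripper": 1,"linear": [-0.012,-0.166,0],"delta_rot": [-0.025,-0.431,0]}]}}

```text
clock: 4.35
position: [0.4653, -0.0529, 0.3333]
ee_rot: [0.013, 0.905, -0.027, 0.423]
contact_force: [0.1, 0.4, -1.0]
width: 0.0321
gripper_force: 30.3
```

```bash
cat >> h.py <<'E'
B=bore(.5691,-.0592,-.0582)
def rep():
    st=get_state();q=st['ee_rot'];R=Ro.from_quat([q[1],q[2],q[3],q[0]]).as_matrix()
    Rt=np.c_[B[:3,0],-B[:3,1],-B[:3,2]]
    print('TCP in bore mm',(B[:3,:3].T@(st['position']-B[:3,3])*1e3).round(1),'rot to align (world)',Ro.from_matrix(Rt@R.T).as_rotvec().round(3),'F bore',(B[:3,:3].T@st['contact_force']).round(1),'q',st['qpos'].round(2),st['clock'],st['width'])
E
python3 - <<'E'
from h import *
rep();snap('side','d1.png');snap('scene','s1.png');im=snap('wrist','w2.png')
a=cv2.resize(cv2.imread('pics/d1.png')[80:240,180:400],None,fx=2.6,fy=2.6,interpolation=2)
b=cv2.resize(cv2.imread('pics/w2.png'),(228,171))
cv2.imwrite('pics/m1.png',np.hstack([a,cv2.copyMakeBorder(b,0,a.shape[0]-171,0,0,0)]));print(a.shape)
E
```

```text
TCP in bore mm [ -3.1   0.2 133.2] rot to align (world) [0.    0.002 0.001] F bore [-0.7  0.4 -0.7] q [-0.57 -0.35  2.17  0.68  0.63  0.65] 4.35 0.032133629919995174
(416, 572, 3)
```

View pics/m1.png

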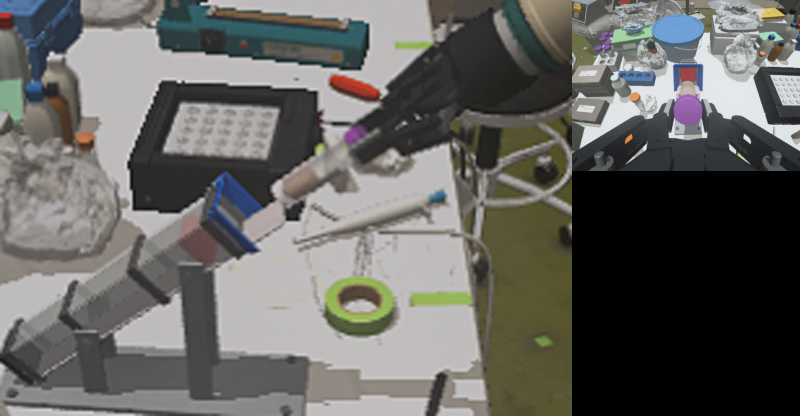

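```bash
python3 - <<'E'
from h import *
d=load('d1.png')
for z in(.045,.15): 
    p=proj(d,(B@[-.003,0,z,1])[:3]);print(z,((p[0]-180)*2.6,(p[1]-80)*2.6))
E
```

```text
0.045 (np.float64(279.2342644840641), np.float64(190.96652074743412))
0.15 (np.float64(366.0089186940259), np.float64(134.88556535133105))
```

Request:
{"op": "send_rows", "data": {"increments": [{"gripper": 1,"linear": [0.0159,-0.0009,-0.0121],"delta_rot": [0,0.002,0]},{"gripper": 1,"linear": [0.0312,-0.0018,-0.0249],"delta_rot": [0,0.002,0]},{"gripper": 1,"linear": [0.0465,-0.0027,-0.0378],"delta_rot": [0,0.002,0]},{"gripper": 1,"linear": [0.0618,-0.0036,-0.0506],"delta_rot": [0,0.002,0]},{"gripper": 1,"linear": [0.0694,-0.004,-0.0571],"delta_rot": [0,0.002,0]}], "newtons": 40}}

```text
clock: 5.0
position: [0.5367, -0.054, 0.2751]
ee_rot: [0.01, 0.907, -0.025, 0.421]
contact_force: [-0.2, 0.3, -0.3]
width: 0.032
gripper_force: 42.1
```

Request:
{"op": "send_rows", "data": {"increments": [{"gripper": 1,"linear": [0.0092,-0.0005,-0.0077],"delta_rot": [0,0,0]},{"gripper": 1,"linear": [0.0184,-0.0011,-0.0154],"delta_rot": [0,0,0]},{"gripper": 1,"linear": [0.0291,-0.0017,-0.0244],"delta_rot": [0,0,0]},{"gripper": 1,"linear": [0.0291,-0.0017,-0.0244],"delta_rot": [0,0,0]}]}}

```text
clock: 5.4
position: [0.5659, -0.0559, 0.2512]
ee_rot: [0.01, 0.907, -0.026, 0.421]
contact_force: [0.0, -0.2, 0.7]
width: 0.032
gripper_force: 42.1
```

```bash
python3 -c "
from h import *
rep()"
```

```text
TCP in bore mm [-1.3  3.1  3.4] rot to align (world) [-0.003 -0.003 -0.003] F bore [ 0.5 -0.2  0.4] q [-0.38 -0.06  2.2   1.02  0.29  0.35] 5.4 0.031957560973152874
```

```bash
python3 - <<'E'
from h import *
snap('side','d2.png');snap('wrist','w3.png');snap('scene','s2.png')
a=cv2.resize(cv2.imread('pics/d2.png')[120:240,170:320],None,fx=3.2,fy=3.2,interpolation=2)
b=cv2.resize(cv2.imread('pics/w3.png')[100:420,120:440],(310,310))
cv2.imwrite('pics/m2.png',np.hstack([a,cv2.copyMakeBorder(b,0,a.shape[0]-310,0,0,0)]));print(a.shape)
E
```

```text
(384, 480, 3)
```

View pics/m2.png

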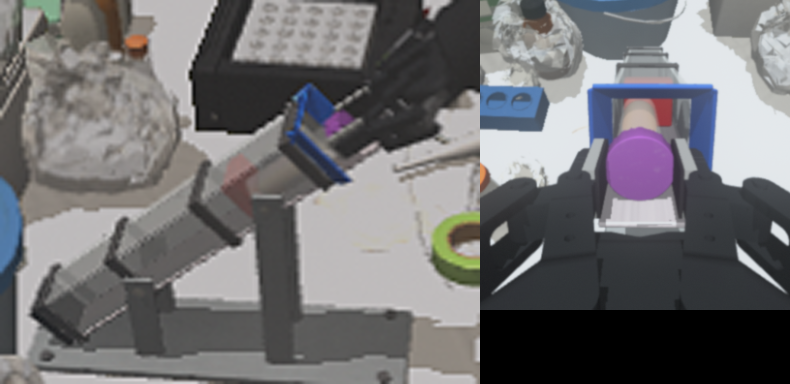

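Request:
{"op": "send_rows", "data": {"increments": [{"gripper": -0.2,"linear": [0,0,0],"delta_rot": [0,0,0]},{"gripper": -0.2,"linear": [0,0,0],"delta_rot": [0,0,0]},{"gripper": -0.2,"linear": [-0.018,0.001,0.015],"delta_rot": [0,0,0]},{"gripper": -0.2,"linear": [-0.038,-0.001,0.032],"delta_rot": [0,0,0]},{"gripper": 1,"linear": [-0.038,-0.001,0.032],"delta_rot": [0,0,0]},{"gripper": 1,"linear": [-0.038,-0.001,0.032],"delta_rot": [0,0,0]},{"gripper": 1,"linear": [-0.038,-0.001,0.032],"delta_rot": [0,0,0]},{"gripper": 1,"linear": [-0.038,-0.001,0.032],"delta_rot": [0,0,0]}], "newtons": 20}}

```text
clock: 6.35
position: [0.5269, -0.0591, 0.2829]
ee_rot: [0.012, 0.907, -0.027, 0.421]
contact_force: [-0.0, -0.0, -0.1]
width: -0.0002
gripper_force: 0.0
```

```bash
python3 -c "
from h import *
rep()"
```

```text
TCP in bore mm [-1.9 -2.4 53.4] rot to align (world) [-0.002 -0.003  0.001] F bore [-0.1 -0.  -0. ] q [-0.45 -0.17  2.2   0.82  0.41  0.53] 6.35 -0.00018841606348965305
```

Request:
{"op": "send_rows", "data": {"increments": [{"gripper": 1,"linear": [0.013,0.001,-0.012],"delta_rot": [0,0,0]},{"gripper": 1,"linear": [0.024,0.0005,-0.022],"delta_rot": [0,0,0]},{"gripper": 1,"linear": [0.034,0,-0.03],"delta_rot": [0,0,0]},{"gripper": 1,"linear": [0.044,-0.0006,-0.0387],"delta_rot": [0,0,0]},{"gripper": 1,"linear": [0.0534,-0.0012,-0.0467],"delta_rot": [0,0,0]},{"gripper": 1,"linear": [0.0534,-0.0012,-0.0467],"delta_rot": [0,0,0]}]}}

```text
clock: 6.95
position: [0.5807, -0.0603, 0.2352]
ee_rot: [0.011, 0.907, -0.027, 0.42]
contact_force: [-0.2, 0.5, -0.4]
width: 0.0001
gripper_force: 0.0
```

```bash
python3 -c "
from h import *
rep()"
```

```text
TCP in bore mm [ -3.8  -0.4 -18.5] rot to align (world) [-0.002 -0.005  0.001] F bore [-0.4  0.5 -0.1] q [-0.37 -0.01  2.21  1.17  0.26  0.2 ] 6.95 0.0001093440286881818
```

Request:
{"op": "send_rows", "data": {"increments": [{"gripper": 1,"linear": [-0.029,0.0017,0.0244],"delta_rot": [0,0,0]},{"gripper": 1,"linear": [-0.058,0.0033,0.0489],"delta_rot": [0,0,0]},{"gripper": 1,"linear": [-0.087,0.005,0.0733],"delta_rot": [0,0,0]},{"gripper": -0.4,"linear": [-0.116,0.0067,0.0977],"delta_rot": [0,0,0]},{"gripper": -0.4,"linear": [-0.115,0.03,0.095],"delta_rot": [0.0065,0.11,0]},{"gripper": -0.4,"linear": [-0.112,0.06,0.085],"delta_rot": [0.013,0.22,0]},{"gripper": -0.4,"linear": [-0.109,0.09,0.07],"delta_rot": [0.019,0.33,0]},{"gripper": -0.4,"linear": [-0.106,0.12,0.05],"delta_rot": [0.0257,0.44,0]}]}}

```text
clock: 7.75
position: [0.4717, 0.0429, 0.2966]
ee_rot: [0.0, 0.966, -0.028, 0.255]
contact_force: [-0.4, 0.6, 0.7]
width: 0.0596
gripper_force: 0.0
```

Request:
{"op": "send_rows", "data": {"increments": [{"gripper": -0.4,"linear": [0.003,0.02,-0.01],"delta_rot": [0.0065,0.11,0]},{"gripper": -0.4,"linear": [0.006,0.04,-0.025],"delta_rot": [0.013,0.22,0]},{"gripper": -0.4,"linear": [0.009,0.06,-0.04],"delta_rot": [0.019,0.33,0]},{"gripper": -0.4,"linear": [0.01,0.062,-0.065],"delta_rot": [0.025,0.431,0]},{"gripper": -0.4,"linear": [0.01,0.062,-0.065],"delta_rot": [0.025,0.431,0]}]}}

```text
clock: 8.25
position: [0.4831, 0.1057, 0.2266]
ee_rot: [-0.007, 0.999, -0.029, 0.039]
contact_force: [-0.4, 0.4, -1.7]
width: 0.0599
gripper_force: 0.0
```

```bash
python3 - <<'E'
from h import *
st=get_state();print(st['position'],st['ee_rot'],st['clock'])
im=snap('wrist','w4.png');c=wristray(im,st,0)
h=cv2.cvtColor(im['pixels'],cv2.COLOR_BGR2HSV);m=cv2.inRange(h,(5,150,120),(20,255,255))
n,l,s,ce=cv2.connectedComponentsWithStats(m)
for i in range(1,n):
    if s[i,4]>150: print(s[i],ce[i],onz(c,ce[i],.104))
E
```

```text
[0.48312703 0.1057461  0.22657476] [-0.00695852  0.99881454 -0.02877455  0.03864089] 8.25
[ 243   32   38   41 1236] [261.67394822  51.71440129] [0.6202229  0.12047238 0.104     ]
```

Request:
{"op": "send_rows", "data": {"increments": [{"gripper": -0.4,"linear": [0.003,0.015,0],"delta_rot": [-0.012,0.078,0]},{"gripper": -0.4,"linear": [0.003,0.015,-0.035],"delta_rot": [-0.012,0.078,0]},{"gripper": -0.4,"linear": [0.003,0.015,-0.08],"delta_rot": [-0.012,0.078,0]},{"gripper": -0.4,"linear": [0.003,0.015,-0.12],"delta_rot": [-0.012,0.078,0]},{"gripper": -0.4,"linear": [0.003,0.015,-0.14],"delta_rot": [-0.012,0.078,0]},{"gripper": -0.4,"linear": [0.003,0.015,-0.14],"delta_rot": [-0.012,0.078,0]}]}}

```text
clock: 8.9
position: [0.4821, 0.1198, 0.0889]
ee_rot: [-0.0, 1.0, -0.029, 0.001]
contact_force: [-0.4, -0.6, 0.6]
width: 0.0599
gripper_force: 0.0
```

Request:
{"op": "send_rows", "data": {"increments": [{"gripper": 0.4,"linear": [0,0,0],"delta_rot": [0,0,0]},{"gripper": 1,"linear": [0,0,0],"delta_rot": [0,0,0]},{"gripper": 1,"linear": [0,0,0],"delta_rot": [0,0,0]},{"gripper": 1,"linear": [0,0,0],"delta_rot": [0,0,0]}], "newtons": 40}}

```text
clock: 9.3
position: [0.487, 0.1206, 0.0927]
ee_rot: [-0.001, 1.0, -0.029, 0.006]
contact_force: [0.8, -0.1, 6.9]
width: 0.0318
gripper_force: 39.8
```

```bash
python3 -c "
from h import *
st=get_state();print(st);rep()"
```

```text
{'clock': 9.3, 'qpos': array([ 1.03993472e-01,  2.83205665e-01,  1.87701798e+00, -1.03122852e-04,
        9.69050832e-01,  1.73216968e+00]), 'qd': array([-0.0012247 ,  0.00227532, -0.00339845,  0.00050338, -0.00083649,
        0.00071911]), 'effort': array([ 4.97676339e-01, -3.35128963e+01, -1.74981290e+01,  3.51297297e-01,
       -2.20849779e-01, -2.51231133e-03]), 'position': array([0.48703238, 0.12057737, 0.09265205]), 'ee_rot': array([-7.72499513e-04,  9.99570341e-01, -2.86565488e-02,  6.11056017e-03]), 'contact_force': array([ 0.8131878 , -0.14805445,  6.93735941]), 'moment': array([-0.2347596 ,  0.10739506, -0.01589992]), 'gripper_force': 39.832846532472104, 'width': 0.03181718239393649}
TCP in bore mm [-179.9  174.7  -30.4] rot to align (world) [-0.051 -0.859 -0.002] F bore [ 5.8 -0.1  3.8] q [ 0.1   0.28  1.88 -0.    0.97  1.73] 9.3 0.03181718239393649
```

Request:
{"op": "send_rows", "data": {"increments": [{"gripper": 1,"linear": [0,0,0.04],"delta_rot": [0,0,0]},{"gripper": 1,"linear": [0,0,0.09],"delta_rot": [0,0,0]},{"gripper": 1,"linear": [0,0,0.14],"delta_rot": [0,0,0]},{"gripper": 1,"linear": [-0.003,-0.01,0.185],"delta_rot": [-0.0065,-0.11,0]},{"gripper": 1,"linear": [-0.006,-0.03,0.22],"delta_rot": [-0.013,-0.22,0]},{"gripper": 1,"linear": [-0.009,-0.06,0.24],"delta_rot": [-0.019,-0.33,0]},{"gripper": 1,"linear": [-0.012,-0.09,0.247],"delta_rot": [-0.0257,-0.44,0]},{"gripper": 1,"linear": [-0.015,-0.12,0.247],"delta_rot": [-0.032,-0.55,0]}]}}

```text
clock: 10.1
position: [0.4705, 0.0002, 0.3413]
ee_rot: [0.008, 0.959, -0.026, 0.281]
contact_force: [1.1, -0.9, -0.4]
width: 0.0322
gripper_force: 40.3
```

Request:
{"op": "send_rows", "data": {"increments": [{"gripper": 1,"linear": [-0.003,-0.02,0],"delta_rot": [-0.0065,-0.11,0]},{"gripper": 1,"linear": [-0.006,-0.04,0],"delta_rot": [-0.013,-0.22,0]},{"gripper": 1,"linear": [-0.009,-0.054,0],"delta_rot": [-0.019,-0.316,0]},{"gripper": 1,"linear": [-0.009,-0.054,0],"delta_rot": [-0.019,-0.316,0]},{"gripper": 1,"linear": [-0.009,-0.054,0],"delta_rot": [-0.019,-0.316,0]}]}}

```text
clock: 10.6
position: [0.4594, -0.0538, 0.3366]
ee_rot: [0.012, 0.906, -0.027, 0.423]
contact_force: [-0.8, 0.6, -1.1]
width: 0.0324
gripper_force: 40.3
```

```bash
python3 - <<'E'
from h import *
rep();snap('side','d3.png');snap('scene','s3.png')
d=load('d3.png');im=cv2.imread('pics/d3.png');T=B@[-.002,0,.048,1]
print('foot exp',proj(d,T[:3]))
w=get_state();im2=snap('wrist','w5.png')
E
```

```text
TCP in bore mm [ -4.3  -1.  139.8] rot to align (world) [-0.001  0.002  0.002] F bore [-1.4  0.5 -0.1] q [-0.59 -0.37  2.17  0.68  0.66  0.64] 10.6 0.03243435422327787
foot exp (np.float64(288.0505406552792), np.float64(152.59596880119213))
```

Request:
{"op": "send_rows", "data": {"increments": [{"gripper": 1,"linear": [0.0169,0.0001,-0.011],"delta_rot": [0,0.002,0]},{"gripper": 1,"linear": [0.0322,-0.0008,-0.0238],"delta_rot": [0,0.002,0]},{"gripper": 1,"linear": [0.0475,-0.0017,-0.0367],"delta_rot": [0,0.002,0]},{"gripper": 1,"linear": [0.0628,-0.0026,-0.0495],"delta_rot": [0,0.002,0]},{"gripper": 1,"linear": [0.0628,-0.0026,-0.0495],"delta_rot": [0,0.002,0]}]}}

```text
clock: 11.25
position: [0.5255, -0.0544, 0.2865]
ee_rot: [0.011, 0.907, -0.024, 0.421]
contact_force: [-1.4, 0.3, -0.9]
width: 0.0318
gripper_force: 40.3
```

```bash
python3 -c "
from h import *
rep()"
```

```text
TCP in bore mm [-0.2  2.2 57.1] rot to align (world) [-0.001 -0.003 -0.005] F bore [-1.6  0.2  0.5] q [-0.44 -0.18  2.19  0.8   0.42  0.56] 11.25 0.031811773880424325
```

Request:
{"op": "send_rows", "data": {"increments": [{"gripper": 1,"linear": [0.0107,-0.0006,-0.009],"delta_rot": [0,0,0]},{"gripper": 1,"linear": [0.0214,-0.0012,-0.018],"delta_rot": [0,0,0]},{"gripper": 1,"linear": [0.0321,-0.0019,-0.027],"delta_rot": [0,0,0]},{"gripper": 1,"linear": [0.0421,-0.0025,-0.0354],"delta_rot": [0,0,0]}]}}

```text
clock: 11.65
position: [0.5669, -0.057, 0.2535]
ee_rot: [0.011, 0.906, -0.024, 0.423]
contact_force: [-3.8, 1.1, 3.3]
width: 0.032
gripper_force: 40.8
```

```bash
python3 -c "
from h import *
rep()"
```

```text
TCP in bore mm [1.2 2.1 4. ] rot to align (world) [-0.     0.001 -0.005] F bore [0.1 0.9 5. ] q [-0.39 -0.06  2.2   1.03  0.3   0.34] 11.65 0.031953834418595804
```

Force of 5 N, as expected. Release, retreat, shut, push.

Request:
{"op": "send_rows", "data": {"increments": [{"gripper": -0.2,"linear": [0,0,0],"delta_rot": [0,0,0]},{"gripper": -0.2,"linear": [0,0,0],"delta_rot": [0,0,0]},{"gripper": -0.2,"linear": [-0.018,0.001,0.015],"delta_rot": [0,0,0]},{"gripper": -0.2,"linear": [-0.038,0.001,0.032],"delta_rot": [0,0,0]},{"gripper": 1,"linear": [-0.038,0.001,0.032],"delta_rot": [0,0,0]},{"gripper": 1,"linear": [-0.038,0.001,0.032],"delta_rot": [0,0,0]},{"gripper": 1,"linear": [-0.038,0.001,0.032],"delta_rot": [0,0,0]},{"gripper": 1,"linear": [-0.038,0.001,0.032],"delta_rot": [0,0,0]}], "newtons": 20}}

```text
clock: 12.45
position: [0.5282, -0.0573, 0.2836]
ee_rot: [0.012, 0.906, -0.026, 0.422]
contact_force: [0.1, -1.0, -0.5]
width: -0.0003
gripper_force: 0.0
```

```bash
python3 -c "
from h import *
rep()"
```

```text
TCP in bore mm [-0.6 -0.5 52.9] rot to align (world) [-0.001 -0.002 -0.002] F bore [-0.3 -1.  -0.4] q [-0.44 -0.17  2.2   0.82  0.41  0.54] 12.45 -0.0002930095730827084
```

Request:
{"op": "send_rows", "data": {"increments": [{"gripper": 1,"linear": [0.013,0,-0.014],"delta_rot": [0,0,0]},{"gripper": 1,"linear": [0.023,-0.0005,-0.0225],"delta_rot": [0,0,0]},{"gripper": 1,"linear": [0.033,-0.001,-0.0315],"delta_rot": [0,0,0]},{"gripper": 1,"linear": [0.043,-0.0018,-0.04],"delta_rot": [0,0,0]},{"gripper": 1,"linear": [0.0527,-0.0025,-0.0482],"delta_rot": [0,0,0]},{"gripper": 1,"linear": [0.0527,-0.0025,-0.0482],"delta_rot": [0,0,0]}]}}

```text
clock: 13.05
position: [0.5814, -0.0598, 0.2342]
ee_rot: [0.011, 0.907, -0.026, 0.421]
contact_force: [-0.6, 0.4, 0.3]
width: -0.0002
gripper_force: 0.0
```

```bash
python3 -c "
from h import *
rep()"
```

```text
TCP in bore mm [ -4.2   0.1 -19.6] rot to align (world) [-0.002 -0.003 -0.001] F bore [-0.2  0.4  0.7] q [-0.37 -0.01  2.21  1.2   0.26  0.18] 13.05 -0.00023796010797378264
```

Request:
{"op": "send_rows", "data": {"increments": [{"gripper": 1,"linear": [-0.029,0.0017,0.0244],"delta_rot": [0,0,0]},{"gripper": 1,"linear": [-0.058,0.0033,0.0489],"delta_rot": [0,0,0]},{"gripper": 1,"linear": [-0.087,0.005,0.0733],"delta_rot": [0,0,0]},{"gripper": -0.4,"linear": [-0.116,0.0067,0.0977],"delta_rot": [0,0,0]},{"gripper": -0.4,"linear": [-0.115,0.05,0.095],"delta_rot": [0.0065,0.11,0]},{"gripper": -0.4,"linear": [-0.112,0.09,0.09],"delta_rot": [0.013,0.22,0]},{"gripper": -0.4,"linear": [-0.109,0.13,0.085],"delta_rot": [0.019,0.33,0]},{"gripper": -0.4,"linear": [-0.09,0.165,0.07],"delta_rot": [0.0257,0.44,0]}]}}

```text
clock: 13.85
position: [0.4734, 0.0501, 0.3153]
ee_rot: [-0.005, 0.961, -0.023, 0.275]
contact_force: [0.3, -1.0, 0.2]
width: 0.06
gripper_force: 0.0
```

```bash
python3 -c "
from h import *
print(get_state()['position']);rep()"
```

```text
[0.47338948 0.05009078 0.31533419]
TCP in bore mm [-15.5 103.5 120.1] rot to align (world) [-0.038 -0.314 -0.02 ] F bore [ 0.3 -1.  -0.2] q [-0.07 -0.21  1.94  0.04  0.85  1.53] 13.85 0.05997504723585107
```

Request:
{"op": "send_rows", "data": {"increments": [{"gripper": -0.4,"linear": [0.02,0.04,0],"delta_rot": [0.003,0.11,0]},{"gripper": -0.4,"linear": [0.045,0.057,-0.01],"delta_rot": [0.006,0.22,0]},{"gripper": -0.4,"linear": [0.085,0.06,-0.03],"delta_rot": [0.009,0.33,0]},{"gripper": -0.4,"linear": [0.125,0.06,-0.05],"delta_rot": [0.011,0.44,0]},{"gripper": -0.4,"linear": [0.1456,0.06,-0.07],"delta_rot": [0.013,0.557,0]},{"gripper": -0.4,"linear": [0.1456,0.06,-0.09],"delta_rot": [0.013,0.557,0]},{"gripper": -0.4,"linear": [0.1456,0.06,-0.09],"delta_rot": [0.013,0.557,0]}]}}

```text
clock: 14.55
position: [0.6198, 0.1101, 0.219]
ee_rot: [-0.006, 1.0, -0.025, -0.004]
contact_force: [-0.9, 0.2, 0.2]
width: 0.0596
gripper_force: 0.0
```

```bash
python3 - <<'E'
from h import *
st=get_state();rep();print(st['position'],st['ee_rot'],st['clock'])
q=st['ee_rot'];R=Ro.from_quat([q[1],q[2],q[3],q[0]]);print((Ro.from_quat([1,-.029,0,0])*R.inv()).as_rotvec())
im=snap('wrist','w6.png');c=wristray(im,st,0)
h=cv2.cvtColor(im['pixels'],cv2.COLOR_BGR2HSV);m=cv2.inRange(h,(5,150,120),(20,255,255))
n,l,s,ce=cv2.connectedComponentsWithStats(m)
for i in range(1,n):
    if s[i,4]>150: print(s[i],ce[i],onz(c,ce[i],.104))
E
```

```text
TCP in bore mm [  2.4 172.  -51.2] rot to align (world) [-0.058 -0.88  -0.013] F bore [-0.4  0.1  0.8] q [0.06 0.37 1.4  0.01 1.38 1.68] 14.55 0.05955385512679315
[0.61979    0.11013772 0.21895147] [-0.00596807  0.99966541 -0.02476576 -0.0044844 ] 14.55
[-0.01219126 -0.00861913 -0.00844562]
```

Request:
{"op": "send_rows", "data": {"increments": [{"gripper": -0.4,"linear": [-0.001,0.0115,0],"delta_rot": [-0.012,-0.009,-0.008]},{"gripper": -0.4,"linear": [-0.001,0.0115,-0.035],"delta_rot": [-0.012,-0.009,-0.008]},{"gripper": -0.4,"linear": [-0.001,0.0115,-0.08],"delta_rot": [-0.012,-0.009,-0.008]},{"gripper": -0.4,"linear": [-0.001,0.0115,-0.115],"delta_rot": [-0.012,-0.009,-0.008]},{"gripper": -0.4,"linear": [-0.001,0.0115,-0.132],"delta_rot": [-0.012,-0.009,-0.008]},{"gripper": -0.4,"linear": [-0.001,0.0115,-0.132],"delta_rot": [-0.012,-0.009,-0.008]}]}}

```text
clock: 15.2
position: [0.6171, 0.1222, 0.0927]
ee_rot: [-0.001, 1.0, -0.028, 0.004]
contact_force: [0.1, -0.0, 0.3]
width: 0.0598
gripper_force: 0.0
```

Request:
{"op": "send_rows", "data": {"increments": [{"gripper": 0.4,"linear": [0,0,0],"delta_rot": [0,0,0]},{"gripper": 1,"linear": [0,0,0],"delta_rot": [0,0,0]},{"gripper": 1,"linear": [0,0,0],"delta_rot": [0,0,0]},{"gripper": 1,"linear": [0,0,0],"delta_rot": [0,0,0]}], "newtons": 40}}

```text
clock: 15.6
position: [0.6216, 0.1226, 0.0962]
ee_rot: [-0.001, 1.0, -0.028, 0.009]
contact_force: [0.3, 0.3, 7.2]
width: 0.0314
gripper_force: 39.6
```

```bash
python3 -c "
from h import *
rep()"
```

```text
TCP in bore mm [ -91.   184.5 -130.9] rot to align (world) [-0.052 -0.854 -0.004] F bore [5.7 0.3 4.4] q [0.08 0.45 1.59 0.   1.09 1.71] 15.6 0.03141208123580341
```

Request:
{"op": "send_rows", "data": {"increments": [{"gripper": 1,"linear": [0,0,0.04],"delta_rot": [0,0,0]},{"gripper": 1,"linear": [0,0,0.09],"delta_rot": [0,0,0]},{"gripper": 1,"linear": [0,0,0.14],"delta_rot": [0,0,0]},{"gripper": 1,"linear": [-0.03,0,0.175],"delta_rot": [-0.0065,-0.11,0]},{"gripper": 1,"linear": [-0.065,0,0.205],"delta_rot": [-0.013,-0.22,0]},{"gripper": 1,"linear": [-0.105,-0.01,0.225],"delta_rot": [-0.019,-0.33,0]},{"gripper": 1,"linear": [-0.145,-0.03,0.24],"delta_rot": [-0.0257,-0.44,0]},{"gripper": 1,"linear": [-0.158,-0.07,0.25],"delta_rot": [-0.032,-0.55,0]}]}}

```text
clock: 16.4
position: [0.458, 0.0546, 0.3455]
ee_rot: [0.006, 0.959, -0.023, 0.281]
contact_force: [0.6, -2.2, 0.0]
width: 0.0318
gripper_force: 40.1
```

Request:
{"op": "send_rows", "data": {"increments": [{"gripper": 1,"linear": [0,-0.04,0],"delta_rot": [-0.0065,-0.11,0]},{"gripper": 1,"linear": [0,-0.08,0],"delta_rot": [-0.013,-0.22,0]},{"gripper": 1,"linear": [0,-0.105,0],"delta_rot": [-0.019,-0.31,0]},{"gripper": 1,"linear": [0,-0.105,0],"delta_rot": [-0.019,-0.31,0]},{"gripper": 1,"linear": [0,-0.105,0],"delta_rot": [-0.019,-0.31,0]}]}}

```text
clock: 16.9
position: [0.46, -0.0542, 0.3429]
ee_rot: [0.013, 0.905, -0.026, 0.423]
contact_force: [-0.5, 1.3, -0.9]
width: 0.0314
gripper_force: 40.1
```

```bash
python3 - <<'E'
from h import *
rep();snap('side','d4.png');d=load('d4.png')
a=cv2.resize(cv2.imread('pics/d4.png')[100:240,170:350],None,fx=4,fy=4,interpolation=2);cv2.imwrite('pics/m3.png',a)
for z in(.05,.06): 
    p=proj(d,(B@[-.002,0,z,1])[:3]);print(z,(p[0]-170)*4,(p[1]-100)*4)
E
```

```text
TCP in bore mm [  1.   -1.4 143.4] rot to align (world) [0.002 0.002 0.001] F bore [-1.1  1.3 -0.1] q [-0.59 -0.37  2.15  0.67  0.67  0.66] 16.9 0.031404608180390724
0.05 474.637613748738 208.8035263243455
0.06 486.8802185383822 200.86223215082316
```

View pics/m3.png

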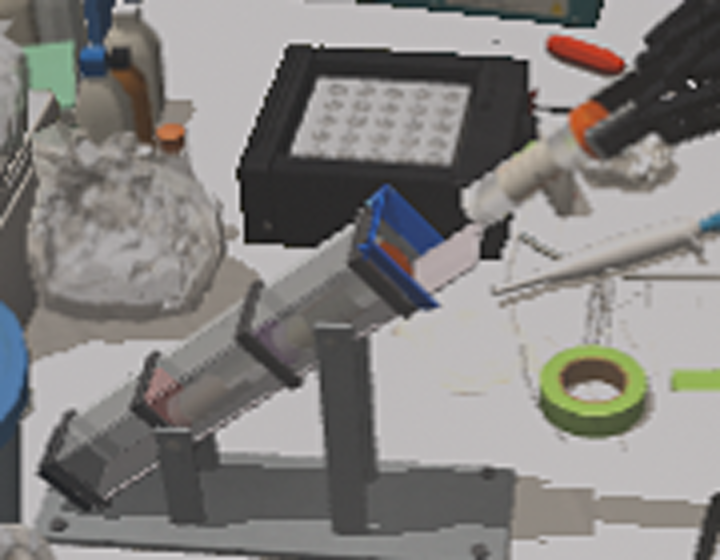

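The picture shows the red follower at about (165,390), with the purple and orange tubes in line in the bore. The last tube's foot is at about (475,205), lined up with the bore. Insert it.

Request:
{"op": "send_rows", "data": {"increments": [{"gripper": 1,"linear": [0.0145,0.0004,-0.0145],"delta_rot": [0,0.002,0]},{"gripper": 1,"linear": [0.0305,-0.0005,-0.028],"delta_rot": [0,0.002,0]},{"gripper": 1,"linear": [0.0465,-0.0014,-0.0417],"delta_rot": [0,0.002,0]},{"gripper": 1,"linear": [0.0629,-0.0023,-0.0555],"delta_rot": [0,0.002,0]},{"gripper": 1,"linear": [0.0629,-0.0023,-0.0555],"delta_rot": [0,0.002,0]}]}}

```text
clock: 17.45
position: [0.525, -0.0537, 0.2862]
ee_rot: [0.011, 0.907, -0.024, 0.42]
contact_force: [-0.3, 0.5, 0.7]
width: 0.0318
gripper_force: 40.1
```

```bash
python3 -c "
from h import *
rep()"
```

```text
TCP in bore mm [-0.8  2.9 57.2] rot to align (world) [-0.001 -0.005 -0.006] F bore [0.3 0.5 0.7] q [-0.44 -0.18  2.19  0.79  0.42  0.57] 17.45 0.03181178812139504
```

Request:
{"op": "send_rows", "data": {"increments": [{"gripper": 1,"linear": [0.0107,-0.0006,-0.009],"delta_rot": [0,0,0]},{"gripper": 1,"linear": [0.0214,-0.0012,-0.018],"delta_rot": [0,0,0]},{"gripper": 1,"linear": [0.0321,-0.0019,-0.027],"delta_rot": [0,0,0]},{"gripper": 1,"linear": [0.0413,-0.0024,-0.0347],"delta_rot": [0,0,0]}]}}

```text
clock: 17.85
position: [0.566, -0.0564, 0.2541]
ee_rot: [0.012, 0.906, -0.024, 0.423]
contact_force: [-2.8, 0.2, 2.5]
width: 0.031
gripper_force: 40.8
```

```bash
python3 -c "
from h import *
rep()"
```

```text
TCP in bore mm [1.  2.7 5.1] rot to align (world) [ 0.001  0.    -0.005] F bore [0.1 0.  3.7] q [-0.38 -0.07  2.2   1.02  0.3   0.36] 17.85 0.03102539965842812
```

Request:
{"op": "send_rows", "data": {"increments": [{"gripper": -0.2,"linear": [0,0,0],"delta_rot": [0,0,0]},{"gripper": -0.2,"linear": [0,0,0],"delta_rot": [0,0,0]},{"gripper": -0.2,"linear": [-0.018,0.001,0.015],"delta_rot": [0,0,0]},{"gripper": -0.2,"linear": [-0.038,0.0005,0.032],"delta_rot": [0,0,0]},{"gripper": 1,"linear": [-0.038,0.0005,0.032],"delta_rot": [0,0,0]},{"gripper": 1,"linear": [-0.038,0.0005,0.032],"delta_rot": [0,0,0]},{"gripper": 1,"linear": [-0.038,0.0005,0.032],"delta_rot": [0,0,0]},{"gripper": 1,"linear": [-0.038,0.0005,0.032],"delta_rot": [0,0,0]}], "newtons": 20}}

```text
clock: 18.65
position: [0.5278, -0.0566, 0.2839]
ee_rot: [0.012, 0.907, -0.025, 0.421]
contact_force: [-0.1, -0.0, -0.0]
width: 0.0002
gripper_force: 0.0
```

```bash
python3 -c "
from h import *
rep()"
```

```text
TCP in bore mm [-0.6  0.2 53.4] rot to align (world) [ 0.    -0.003 -0.004] F bore [-0.1 -0.   0.1] q [-0.44 -0.17  2.2   0.81  0.41  0.54] 18.65 0.00018894918053372176
```

Request:
{"op": "send_rows", "data": {"increments": [{"gripper": 1,"linear": [0.013,0,-0.014],"delta_rot": [0,0,0]},{"gripper": 1,"linear": [0.021,-0.0005,-0.0215],"delta_rot": [0,0,0]},{"gripper": 1,"linear": [0.029,-0.0015,-0.0283],"delta_rot": [0,0,0]},{"gripper": 1,"linear": [0.0366,-0.002,-0.0347],"delta_rot": [0,0,0]},{"gripper": 1,"linear": [0.0366,-0.002,-0.0347],"delta_rot": [0,0,0]}]}}

```text
clock: 19.15
position: [0.5648, -0.0586, 0.2481]
ee_rot: [0.011, 0.907, -0.025, 0.42]
contact_force: [-0.3, -0.6, -0.2]
width: -0.0001
gripper_force: 0.0
```

```bash
python3 -c "
from h import *
rep()"
```

```text
TCP in bore mm [-4.3  0.3  2.1] rot to align (world) [-0.001 -0.005 -0.004] F bore [-0.3 -0.6  0.1] q [-0.39 -0.06  2.21  1.05  0.3   0.32] 19.15 -0.00010469730058355684
```

Request:
{"op": "send_rows", "data": {"increments": [{"gripper": 1,"linear": [0.0011,-0.0001,-0.001],"delta_rot": [0,0,0]},{"gripper": 1,"linear": [0.0023,-0.0001,-0.0019],"delta_rot": [0,0,0]},{"gripper": 1,"linear": [0.0023,-0.0001,-0.0019],"delta_rot": [0,0,0]}]}}

```text
clock: 19.45
position: [0.5665, -0.0588, 0.248]
ee_rot: [0.012, 0.906, -0.025, 0.421]
contact_force: [-0.4, 0.7, 0.2]
width: 0.0001
gripper_force: 0.1
```

```bash
python3 -c "
from h import *
rep()"
```

```text
TCP in bore mm [-3.2  0.2  0.7] rot to align (world) [ 0.001 -0.002 -0.004] F bore [-0.2  0.6  0.5] q [-0.39 -0.06  2.21  1.06  0.29  0.3 ] 19.45 0.00013054178976906733
```

Request:
{"op": "send_rows", "data": {"increments": [{"gripper": 1,"linear": [0.0011,-0.0001,-0.001],"delta_rot": [0,0,0]},{"gripper": 1,"linear": [0.0019,-0.0001,-0.0016],"delta_rot": [0,0,0]}]}}

```text
clock: 19.65
position: [0.5684, -0.059, 0.2467]
ee_rot: [0.012, 0.906, -0.025, 0.422]
contact_force: [-3.6, -0.2, 1.3]
width: -0.0001
gripper_force: 1.9
```

```bash
python3 -c "
from h import *
rep()"
```

```text
TCP in bore mm [-3.   0.1 -1.6] rot to align (world) [ 0.001 -0.002 -0.003] F bore [-1.3 -0.4  3.6] q [-0.39 -0.05  2.21  1.08  0.29  0.29] 19.65 -5.0746960669065576e-05
```

Request:
{"op": "send_rows", "data": {"increments": [{"gripper": 1,"linear": [0.0008,0,-0.0006],"delta_rot": [0,0,0]},{"gripper": 1,"linear": [0.0015,-0.0001,-0.0013],"delta_rot": [0,0,0]}]}}

```text
clock: 19.85
position: [0.5699, -0.0592, 0.2454]
ee_rot: [0.012, 0.906, -0.025, 0.422]
contact_force: [-12.5, -0.7, 9.7]
width: -0.0
gripper_force: 8.4
```

```bash
python3 -c "
from h import *
rep()"
```

```text
TCP in bore mm [-3.   0.1 -3.6] rot to align (world) [ 0.001 -0.002 -0.003] F bore [-0.5 -1.4 15.8] q [-0.39 -0.05  2.21  1.09  0.28  0.28] 19.85 -1.994113587780972e-05
```

Request:
{"op": "send_rows", "data": {"increments": [{"gripper": 1,"linear": [0.0006,0,-0.0005],"delta_rot": [0,0,0]},{"gripper": 1,"linear": [0.0006,0,-0.0005],"delta_rot": [0,0,0]}]}}

```text
clock: 20.05
position: [0.5701, -0.0591, 0.2455]
ee_rot: [0.013, 0.906, -0.024, 0.422]
contact_force: [-13.1, 0.1, 10.6]
width: -0.0004
gripper_force: 8.4
```

```bash
python3 -c "
from h import *
rep()"
```

```text
TCP in bore mm [-2.8  0.2 -3.7] rot to align (world) [ 0.002 -0.001 -0.003] F bore [-0.3 -0.7 16.8] q [-0.39 -0.05  2.21  1.1   0.28  0.27] 20.05 -0.0003675567827350487
```

Request:
{"op": "send_rows", "data": {"increments": [{"gripper": 1,"linear": [-0.029,0.0017,0.0244],"delta_rot": [0,0,0]},{"gripper": 1,"linear": [-0.058,0.0033,0.0489],"delta_rot": [0,0,0]},{"gripper": 1,"linear": [-0.087,0.005,0.0733],"delta_rot": [0,0,0]},{"gripper": 1,"linear": [-0.116,0.0067,0.0977],"delta_rot": [0,0,0]},{"gripper": 1,"linear": [-0.116,0.0067,0.0977],"delta_rot": [0,0,0]}]}}

```text
clock: 20.55
position: [0.4537, -0.053, 0.3468]
ee_rot: [0.015, 0.905, -0.024, 0.425]
contact_force: [0.5, -0.5, -0.3]
width: -0.0003
gripper_force: 0.0
```

```bash
python3 - <<'E'
from h import *
rep();snap('side','d5.png');snap('wrist','w7.png')
a=cv2.resize(cv2.imread('pics/d5.png')[120:260,160:300],None,fx=4,fy=4,interpolation=2)
b=cv2.resize(cv2.imread('pics/d5.png'),(240,180));c=cv2.resize(cv2.imread('pics/w7.png')[80:320,180:420],(240,240))
r=cv2.copyMakeBorder(np.vstack([b,c]),0,a.shape[0]-420,0,0,0);cv2.imwrite('pics/m4.png',np.hstack([a,r]))
E
```

```text
TCP in bore mm [-1.000e-01 -5.000e-01  1.508e+02] rot to align (world) [ 0.006  0.005 -0.002] F bore [ 0.1 -0.5 -0.6] q [-0.61 -0.39  2.15  0.67  0.69  0.65] 20.55 -0.0003028683737226427
```

View pics/m4.png

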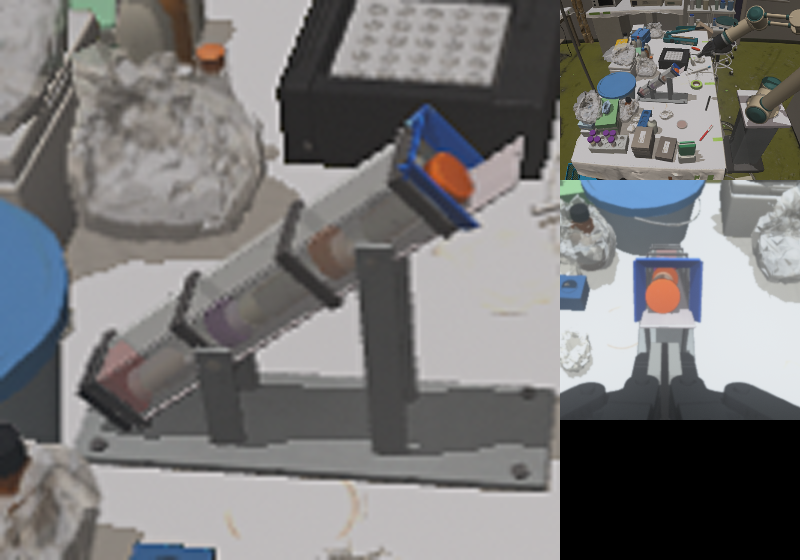

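```bash
python3 - <<'E'
from h import *
d=load('d5.png');im=cv2.imread('pics/d5.png')
h=cv2.cvtColor(im,cv2.COLOR_BGR2HSV);m=cv2.inRange(h,(5,150,120),(20,255,255));m[:,:255]=0;m[:145]=0;m[185:]=0;m[:,290:]=0
print(cv2.boundingRect(m), 'blob centre',cv2.moments(m,True)['m10']/cv2.moments(m,True)['m00'],cv2.moments(m,True)['m01']/cv2.moments(m,True)['m00'])
t=np.linspace(0,2*np.pi,60)
for z in(-.006,-.002,.002,.006,.01):
    P=np.array([proj(d,(B@[-.0045+.0175*np.cos(a),.0175*np.sin(a),z,1])[:3]) for a in t]);print(z,P.min(0).round(1),P.max(0).round(1))
print('follower face at -.314:',(np.array(proj(d,(B@[0,0,-.314,1])[:3]))-[160,120])*4, 'at -.300',(np.array(proj(d,(B@[0,0,-.3,1])[:3]))-[160,120])*4)
E
```

```text
(267, 158, 11, 11) blob centre 271.7866666666667 163.34666666666666
-0.006 [268.  157.6] [277.2 169.7]
-0.002 [269.2 156.9] [278.4 168.9]
0.002 [270.4 156.1] [279.5 168.2]
0.006 [271.5 155.4] [280.7 167.4]
0.01 [272.7 154.6] [281.9 166.7]
follower face at -.314: [134.64507856 374.69825671] at -.300 [146.98348159 366.52826508]
```

```bash
python3 -c "
from rig import sign_off
print(sign_off())"
```

```text
the job is handed in; nothing more can be done
None
```

The magazine is loaded purple first, then the two orange tubes, with the follower at its end stop, the last cap about 2–3 mm inside the rim and the arm clear; the other items were not touched, and the job was handed in at about 21 s.

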